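# Change the drum on the spindle sander

### The job

Change the drum on the bench's spindle sander: lift the narrow drum off the spindle and stand it on the empty middle peg of the wooden drum rack, between the two drums already there. Then slip the wide drum from the bench over the spindle, turn it by its knurled collar until the keyway hidden in its underside drops over the drive pin, and push it down fully home against the spring. Finish while still holding it pressed home, so that the nut can be run on, and leave everything else where it lies.

Things in the scene. Friction and masses are not known exactly. Their poses are not given: they have to be found in the camera images.
- sander: Spindle sander let into the bench: fixed grey cast table 240 x 240 x 20 mm with a small switch box on its robot-side edge. Origin on the spindle's axis at bench height, z up. In the middle a round throat, 72 mm across, goes down to the bench; the upright steel spindle rises from it.
- spindle_tip (a point): Tip of the sander's spindle, on its axis, 98 mm above the bench. Spindle: 16 mm thick up to 80 mm above the bench, then a 12 mm threaded end with a tapered tip. One level drive pin goes across it, 5 mm thick, 33 mm long, its top 26.5 mm above the bench. Which way the pin points differs from start to start; this frame does not tell it.
- spindle_foot (a point): Centre of the rigid steel flange (48 mm across) at the spindle's foot, on its top face, 6 mm above the bench. A drum is fully home when its underside meets this flange. Between flange and pin a spring-loaded ejector ring pushes the drum up: it first resists with 5 N, rising to 12 N when the drum is home.
- narrow_drum: Sanding drum, 76 mm high: brown abrasive sleeve (lower 50 mm) on an aluminium hub, knurled aluminium collar (upper 26 mm), bore right through. Sleeve 44, collar 48, bore 18.6 mm across; 0.15 to 0.26 kg. Origin at the centre of its underside, z up. Starts on the sander's spindle, not locked, underside 13 mm above the bench; it lifts straight off (90 mm clears the tip).
- wide_drum: Sanding drum, 76 mm high: brown abrasive sleeve (lower 50 mm) on an aluminium hub, knurled aluminium collar (upper 26 mm), bore right through. Sleeve 56, collar 60, bore 18.6 mm across; 0.2 to 0.34 kg; the widest drum. Origin at the centre of its underside, z up. Starts upright on the bench; its side may be gripped anywhere.
- wide_collar (a point): Middle of the wide drum's collar, 63 mm above its underside. Four keyways, 90 degrees apart, are hidden in the underside; this frame does not tell their angle: a quarter turn under a light push finds the pin (play about 0.15 rad either way). Underside above the bench: 20.5 mm riding on the pin, 13 mm keyed and on the spring, 6 mm home. Let go, it springs up.
- empty_peg (a point): Foot of the drum rack's free middle peg, on the board's top face 18 mm above the bench; x along the row of pegs. Rack: fixed wooden board 300 x 86 x 18 mm with three upright dowels 105 mm apart, 12 mm thick, 50 mm high, tapered tips; the outer two carry a drum each. A drum stands here with its underside on the board.
- rack_drum_a: Sanding drum, 76 mm high: brown abrasive sleeve (lower 50 mm) on an aluminium hub, knurled aluminium collar (upper 26 mm), bore right through. Sleeve 34 mm, collar 38 mm across. Stands on the rack's peg at the -x end of the row. Origin at the centre of its underside. To be left alone.
- rack_drum_b: Sanding drum, 76 mm high: brown abrasive sleeve (lower 50 mm) on an aluminium hub, knurled aluminium collar (upper 26 mm), bore right through. Sleeve 27 mm, collar 31 mm across. Stands on the rack's peg at the +x end of the row. Origin at the centre of its underside. To be left alone.
- glue_bottle: White plastic glue bottle with a nozzle, 58 mm diameter, 186 mm high, standing on the bench. Origin at the centre of its underside. Bystander.
- tape_measure: Black and steel tape measure standing on edge, 72 x 32 x 68 mm. Origin at the centre of its underside. Bystander.
- spindle_nut: Flanged steel hexagon nut of the spindle, 30 mm across, 14 mm high, lying on the bench. Origin at the centre of its underside. Bystander.
- spanner: Steel spanner, 190 mm long, lying flat beyond the sander; its length along its x axis. Bystander.
- screwdriver: Screwdriver with a red handle, 210 mm long, lying flat on the robot's side of the bench; its length along its x axis. Bystander.
- sanding_block: Cork sanding block, 112 x 64 x 30 mm, lying flat on the far side of the bench. Origin at the centre of its underside. Bystander.
- folding_rule: Folded wooden rule, 236 x 17 x 16 mm, lying on the far side of the bench; its length along its x axis. Bystander.
There are look-alikes about, which are no part of the job. What is shaped like the narrow_drum but orange or red is not meant.

How it is judged:
On the way:
1. the narrow drum stands on the middle peg of the rack, let go (horizontal distance between narrow_drum and empty_peg below 0.007 m and z of narrow_drum in the frame of empty_peg below 0.004 m and angle between narrow_drum's own z axis and vertical below 0.06 rad and linear speed of narrow_drum below 0.02 m/s and not (contact force between narrow_drum and the fingers above 0.2 N)), for 0.2 s.
At the end, for the whole second after the job is handed in: The narrow drum stands on the middle peg, underside within 4 mm of the board, let go and at rest. The wide drum, upright on the spindle, keyway over the pin, underside within 2.5 mm of the flange, is held there by the robot against the spring and still (all of step 1 and z of wide_drum in the frame of sander below 0.0085 m and horizontal distance between wide_drum and sander below 0.003 m and angle between wide_drum's own z axis and vertical below 0.05 rad and linear speed of wide_drum below 0.01 m/s and angular speed of wide_drum below 0.1 rad/s and (contact force between wide_drum and the fingers above 2 N or contact force between wide_drum and the arm above 2 N)); the arm keeps its last pose, push and grip.
It fails at once if a bystander is shoved or knocked over (moved more than 30 mm) (distance of any of glue_bottle, tape_measure, spindle_nut, spanner, screwdriver, sanding_block, folding_rule from where it was at the start of the episode above 0.03 m).
It fails at once if a drum standing on an outer peg of the rack is disturbed (moved more than 20 mm) (distance of any of rack_drum_a, rack_drum_b from where it was at the start of the episode above 0.02 m).
It fails at once if a drum in work is knocked over or tipped on its side (angle between any of wide_drum, narrow_drum's own z axis and vertical above 0.7 rad).
It also fails if it takes over 67 s, if anything falls off the work surface, if the arm or the gripper's body presses on something with over 40 N, if the wrist force passes 120 N, or if a joint passes its speed limit or range.

### The arm

A 6-joint arm with a two-finger parallel gripper is mounted at the origin on the work surface. World frame = base frame: x ahead of the robot, y to its left, z up, the work surface at z = 0. Lengths are in m, angles in rad, forces in N, time in s.
With the tool pointing down it reaches from about 0.275 to 1 m from the base axis. Payload 8.4 kg.
Tool frame: the origin (TCP) lies midway between the tips of the shut fingers; the grasp point (between the pads) lies 19 mm behind it (manip.grip_depth is the distance from the TCP to the grasp point, in m); z points along the fingers, y is the line along which they close (so a half turn about z gives the same grasp; the last joint's range is limited). The gripper opens to 85 mm and grips with 20 to 120 N. Pads are 22 mm wide; open, the fingers measure 114 mm over their backs; the gripper's body (76 mm by 85 mm) begins 54 mm behind the grasp point. The pads swing forward as they close: fully open they stand 13 mm farther back than shut.
Start: joints at [1.337, 0.353, 1.633, -0, 1.155, -0.002], TCP at [0.144, 0.608, 0.231] pointing down, gripper open.
Joint ranges: [-2.63, 2.63], [-0.92, 2.1], [0.06, 2.66], [-1.3, 4.44], [0, 2.69], [-3.02, 3.02]. Speed limits (rad/s): [2.22, 2.22, 2.79, 3.14, 3.14, 3.14].

### API

Orientations are given as a unit quaternion [w, x, y, z].
In Python, from cell import manip gives the robot as it stands.
- The arm moves only by the tool jog_arm, never from a script. Its arguments are lists of equal length, an entry for each row: "dp": the shift along the tool's x, y, z in cm, a list of three; "yaw": the turn about the tool's z in rad. In form: {"dp": [[x, y, z], ...], "yaw": [yaw, ...]}. A call has exactly 10 rows; each row shifts and turns the commanded pose from where the row before left it, along the tool's axes as they then stand; what a row does not reach is not made up. A row lasts 1/8 s, in which the tool goes at most 62.5 mm and 10.7 degrees, less where a joint would pass 70% of its speed; a pose out of reach is approached as far as the arm can. A call is refused whole if a number of a shift passes 6.25 or a number of a turn 0.188, either way. A call with a gripper value outside its range is refused whole. "jaw" is the closure, from 0 (fully open) to 1 (shut), set as the call begins (left out, the last holds). The fingers move at their own pace and stop on an object; "force" is the grip in N (left out, the last holds). Time passes only in rows, so rows that do not move let the fingers close, or fill a call up. It gives the time, the measured TCP pose, the force, the opening and the grip force at its end, in the units of the state.
- manip.sense(): the state, without advancing time (a new reading comes with each control period).
- manip.read_camera(name): name is "side" or "top" or "wrist"; returns a dict with "image" (480x640x3 uint8, blue, green, red), "fx", "fy", "cx", "cy" (pixels), "origin" and "rotation" of the camera in the world. Camera axes: x right, y up, looking along -z (the intrinsics and any distortion apply to the point x, -y, -z); pixel columns grow to the right and rows downward; lengths in m; the calibration is good to about 2 mm. A picture is of the moment at which its call begins. There is no depth.
- manip.sign_off(): hands the job in; it is judged then, once.
The state is a dict: "time_s": time; "joint_positions": joint angles; "qd": joint speeds; "joint_torque": joint torques, N m; "eef_pos": TCP position; "orientation": TCP orientation; "wrist_force": force on the tool from outside, world axes, zero at the start; "torque": the same for the moment, N m; "opening": opening from 0.0 (shut) to 1.0 (fully open); "grasp_force": force on a finger pad.
Only numpy, scipy, OpenCV 4.12 (cv2) and the standard library are available. Lean on these libraries where they do the work, as an engineer would, in place of code of your own. Each camera call takes 0.05 s, during which the arm holds its last target. There are 200 camera calls.

## Working session

There is one attempt and no reset: what is moved stays moved. The work goes in short steps, Python scripts to look and compute and a tool call to move; the robot and the scene stay as the last step left them, time stands still between calls to the robot, and variables do not carry over. Pictures are saved under pics/ and viewed, at most 10 in all, crops included, and the job is handed in when it is done.

Besides the shell and the picture viewer there is one more tool, called as name(argument=value, ...) on one line, values as JSON. jog_arm: Moves the arm, as the interface text tells. Its arguments: {"type":"object","properties":{"dp":{"type":"array"},"yaw":{"type":"array"},"jaw":{"type":"number"},"force":{"type":"number"}},"required":["dp","yaw"]}

```bash
mkdir -p pics; ls; python3 - <<'E'
from cell import manip
import cv2
for n in ["top","side","wrist"]:
    c=manip.read_camera(n); cv2.imwrite(f"pics/{n}0.png",c["image"])
    print(n,{k:(v.tolist() if hasattr(v,'tolist') else v) for k,v in c.items() if k!="image"})
print(manip.sense())
E
```

```text
pics
top {'fx': 548.6740169761395, 'fy': 548.6740169761395, 'cx': 320.06002432081476, 'cy': 237.48604047370483, 'origin': [0.4066190359470224, -0.015106094856096425, 1.2654046324769557], 'rotation': [0.7068750473236372, 0.03188257146891738, -0.04710040689225903, -0.7050480272848927]}
side {'fx': 510.0904511774828, 'fy': 510.0904511774828, 'cx': 314.1382783254008, 'cy': 236.4290881425928, 'origin': [0.3968561147719524, 0.8830647755165805, 0.6720636142234486], 'rotation': [-0.07283525925411853, -0.0357112495951277, 0.4875845539546266, 0.8692991627780436]}
wrist {'fx': 374.1657100915037, 'fy': 374.1657100915037, 'cx': 314.4612777517141, 'cy': 242.02169471964413, 'origin': [0.06411177307597955, 0.6262784319961036, 0.373524560546636], 'rotation': [0.7738684207013001, -0.12518382746083598, -0.09811359768527778, 0.6130500784868905]}
{'time_s': 0.15, 'joint_positions': array([ 1.33661680e+00,  3.53511324e-01,  1.63393236e+00, -2.00375317e-05,
        1.15518213e+00, -2.43911465e-03]), 'qd': array([ 2.68835220e-05, -1.87219157e-03, -1.91284474e-03,  1.47114461e-03,
        5.44640531e-04,  2.44397713e-04]), 'joint_torque': array([ 2.33468800e-04, -6.05638576e+01, -3.42338169e+01,  4.01858915e-05,
        6.09367853e-03, -2.79259069e-05]), 'eef_pos': array([0.14349561, 0.60795375, 0.23073347]), 'orientation': array([-5.18740613e-05,  1.15607067e-01,  9.93294890e-01, -5.14050626e-04]), 'wrist_force': array([-0.34744398,  0.36791822, -0.01682925]), 'torque': array([-0.02269793, -0.02046722, -0.04223089]), 'grasp_force': 0.0, 'opening': 0.997619715840169}
```

View pics/top0.png

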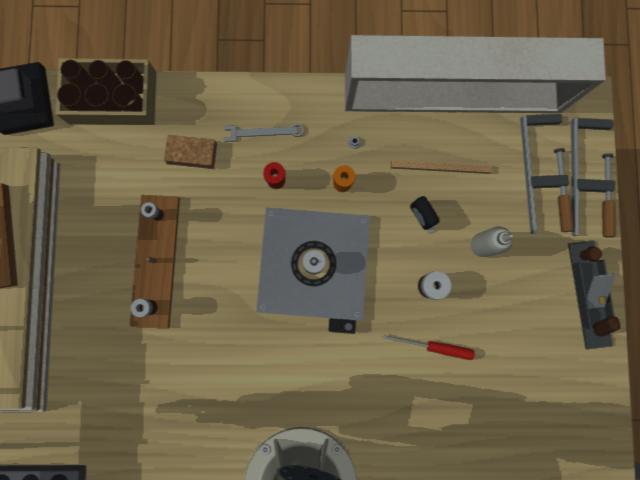

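View pics/side0.png

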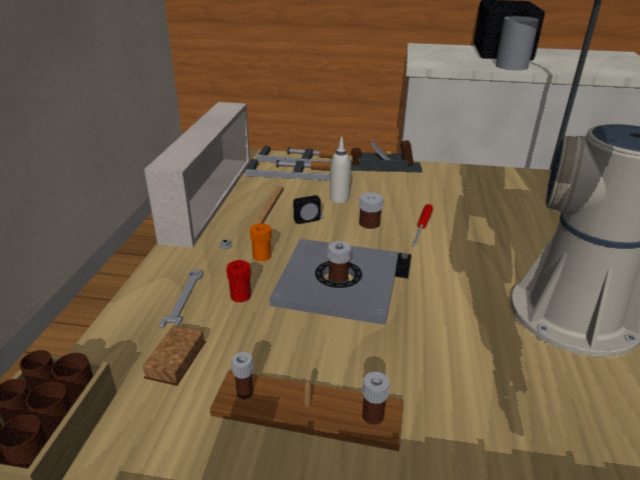

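Top view: the narrow drum is on the spindle at (314,262) and the wide drum is at (436,285). Look-alikes are the red one (274,175), the orange one (344,178) and the small rack drums at (150,210) and (142,308). By description I choose the aluminium-collared drum on the spindle as the narrow drum, and (436,285) as the wide one. The free peg is near (151,260).

```bash
cat > h.py <<'E'
import numpy as np, cv2
from cell import manip
from scipy.spatial.transform import Rotation as R
def rot(q): return R.from_quat(np.r_[q[1:],q[0]]).as_matrix()
def ray(c,u,v,z):
    M=rot(c["rotation"]); d=M@np.array([(u-c["cx"])/c["fx"],-(v-c["cy"])/c["fy"],-1])
    o=np.array(c["origin"]); return o+d*(z-o[2])/d[2]
def proj(c,p):
    q=rot(c["rotation"]).T@(np.array(p)-c["origin"]); return np.array([c["cx"]-c["fx"]*q[0]/q[2],c["cy"]+c["fy"]*q[1]/q[2]])
def circ(r,z,x,y,n=40):
    t=np.linspace(0,2*np.pi,n); return np.c_[x+r*np.cos(t),y+r*np.sin(t),0*t+z]
def draw(c,img,s,off,ps,col):
    a=np.array([(proj(c,p)-off)*s for p in ps]); cv2.polylines(img,[np.round(a).astype(int)],False,col,1)
E
python3 - <<'E'
from h import *
c=manip.read_camera("top")
for n,u,v,z in [("tip",314,262,.098),("wide",436.5,286,.076),("peg",151,260.5,.068),("a",149.5,210.5,.094),("b",142,308.5,.094),("red",274,174,.08),("nut",354,142,.01)]:
    print(n,ray(c,u,v,z).round(4))
# table corners z .02
for u,v in [(266,208),(369,216),(364,320),(257,312)]: print(ray(c,u,v,.02).round(4))
s=4
A=cv2.resize(c["image"][225:325,125:225],None,fx=s,fy=s,interpolation=2)[:,:]
off=[(270,215),(390,240),(110,190)]
tiles=[]
for (x,y),w,h in zip(off,[95,95,95],[95,95,140]):
    t=cv2.resize(c["image"][y:y+140,x:x+65+30],None,fx=s,fy=s,interpolation=2); tiles.append(t[:560,:260] if 0 else t)
cv2.imwrite("pics/crop1.png",cv2.resize(np.hstack(tiles),(800,393)))
E
```

```text
tip [ 0.4851 -0.0273  0.098 ]
wide [ 0.4352 -0.2936  0.076 ]
peg [0.4894 0.3263 0.068 ]
a [0.595 0.326 0.094]
b [0.3864 0.3342 0.094 ]
red [0.6798 0.0609 0.08  ]
nut [ 0.7739 -0.1216  0.01  ]
[0.614  0.0823 0.02  ]
[ 0.5966 -0.1543  0.02  ]
[ 0.36  -0.141  0.02 ]
[0.3776 0.0995 0.02  ]
```

View pics/crop1.png

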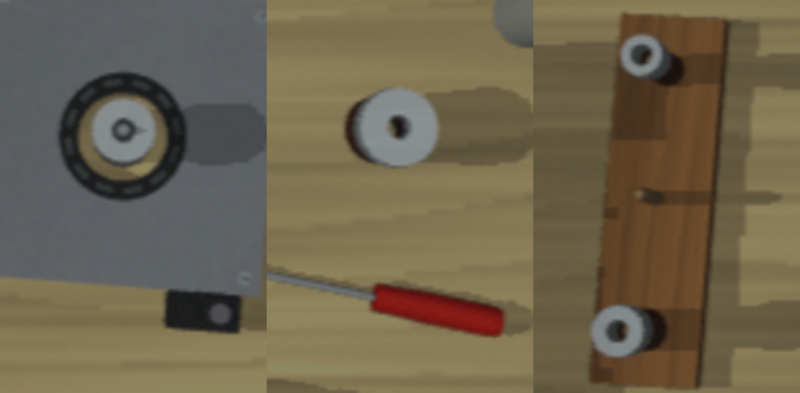

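Crop: the spindle drum has an aluminium collar with the spindle tip at its centre. The wide drum is the largest silver ring, and the middle peg is bare. Table and rack spacing match the sizes given.

```bash
cat >> h.py <<'E'
def go(x,y,z,ax=None):
    "tool deltas (cm) to TCP x,y,z; ax = world angle (rad) wanted for the tool x axis, turned first"
    s=manip.sense(); M=rot(s["orientation"]); yaw=0
    if ax is not None:
        a=np.arctan2(M[1,0],M[0,0]); yaw=-(((ax-a)+np.pi)%(2*np.pi)-np.pi); M=M@R.from_rotvec([0,0,yaw]).as_matrix()
    d=M.T@(np.array([x,y,z])-s["eef_pos"])*100
    print("t",round(s["time_s"],2),"tcp",s["eef_pos"].round(4),"zaxis",M[:,2].round(3),"yaw",round(yaw,4),"dp",d.round(2),"F",s["wrist_force"].round(1),"open",round(s["opening"],3),"grip",round(s["grasp_force"],1))
E
python3 - <<'E'
from h import *
c=manip.read_camera("wrist"); s=manip.sense(); M=rot(s["orientation"])
print("cam in tool",M.T@(np.array(c["origin"])-s["eef_pos"]),"look",M.T@(-rot(c["rotation"])[:,2]))
go(.435,-.027,.25,np.deg2rad(177.7))
E
```

```text
cam in tool [ 0.08149064 -0.00055733 -0.14278702] look [-3.14066069e-01 -3.87494018e-04  9.49401050e-01]
t 0.25 tcp [0.1435 0.6081 0.2309] zaxis [-0.    -0.001 -1.   ] yaw -0.1917 dp [-31.67 -62.29  -1.87] F [-0.   0.2  1.1] open 0.999 grip 0.0
```

jog_arm(dp=[[0, 0, 0], [-2.7, -4.8, 0], [-2.7, -4.8, 0], [-2.7, -4.8, 0], [-2.7, -4.8, 0], [-2.7, -4.8, 0], [-2.7, -4.8, 0], [-2.7, -4.8, 0], [-2.7, -4.8, 0], [-2.7, -4.8, 0]], yaw=[-0.187, 0, 0, 0, 0, 0, 0, 0, 0, 0])

```text
time_s: 1.5
eef_pos: [0.3676, 0.1643, 0.2316]
orientation: [0.0, 0.022, 1.0, 0.0]
wrist_force: [0.9, 0.2, 0.3]
opening: 1.005
grasp_force: 0.0
```

jog_arm(dp=[[-2.7, -4.8, 0], [-2.7, -4.8, 0], [-2.7, -4.8, 0], [-2.7, -4.8, 0], [0, 0, 0], [0, 0, 0], [0, 0, 0], [0, 0, 0], [0, 0, 0], [0, 0, 0]], yaw=[0, 0, 0, 0, 0, 0, 0, 0, 0, 0])

```text
time_s: 2.75
eef_pos: [0.4662, -0.0305, 0.2313]
orientation: [0.0, 0.022, 1.0, 0.0]
wrist_force: [-0.1, 0.0, -0.3]
opening: 0.997
grasp_force: 0.0
```

```bash
python3 - <<'E'
from h import *
go(.485,-.027,.15)
c=manip.read_camera("wrist"); im=c["image"].copy(); cv2.imwrite("pics/w1.png",im)
print(proj(c,[.485,-.027,.098]),proj(c,[.485,-.027,.089]))
draw(c,im,1,0,circ(.024,.089,.485,-.027),(0,0,255))
draw(c,im,1,0,circ(.006,.095,.485,-.027),(0,255,0))
draw(c,im,1,0,circ(.036,.020,.487,-.028),(255,0,0))
cv2.imwrite("pics/w1d.png",im)
E
```

```text
t 2.75 tcp [ 0.4662 -0.0305  0.2313] zaxis [ 0.  0. -1.] yaw 0 dp [-1.86  0.43  8.13] F [-0.1  0.  -0.3] open 0.997 grip 0.0
[320.40827051 252.61949204] [320.24338598 248.8202931 ]
```

View pics/w1d.png

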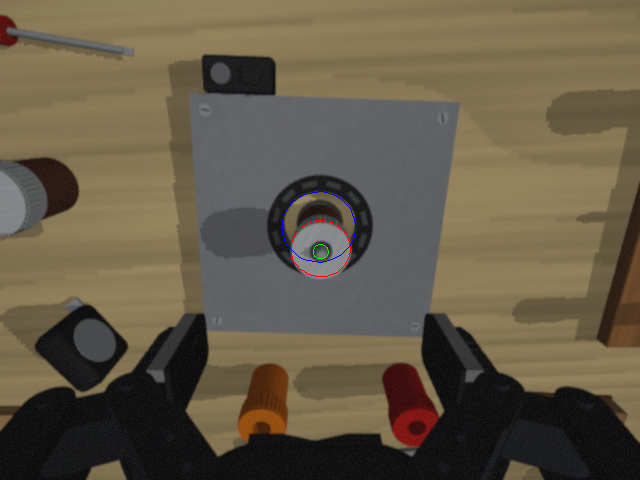

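Wrist view: collar of the narrow drum at (320,248) and spindle tip at (320,252), both lying on the projected outlines, so the spindle is at (0.485, -0.027) to about 1 mm. Descending to grip.

jog_arm(dp=[[-1.9, 0.4, 0], [0, 0, 4], [0, 0, 4], [0, 0, 4], [0, 0, 3.4], [0, 0, 2], [0, 0, 0], [0, 0, 0], [0, 0, 0], [0, 0, 0]], yaw=[0, 0, 0, 0, 0, 0, 0, 0, 0, 0])

```text
time_s: 4.05
eef_pos: [0.4861, -0.0277, 0.0581]
orientation: [0.001, 0.022, 1.0, -0.0]
wrist_force: [0.3, 0.2, -0.2]
opening: 1.002
grasp_force: 0.0
```

jog_arm(dp=[[0, 0, 0], [0, 0, 0], [0, 0, 0], [0, 0, 0], [0, 0, 0], [0, 0, 0], [0, 0, 0], [0, 0, 0], [0, 0, 0], [0, 0, 0]], yaw=[0, 0, 0, 0, 0, 0, 0, 0, 0, 0], jaw=1, force=50)

```text
time_s: 5.3
eef_pos: [0.4855, -0.0276, 0.0573]
orientation: [0.0, 0.022, 1.0, 0.0]
wrist_force: [0.6, 1.6, 3.2]
opening: 0.552
grasp_force: 51.3
```

jog_arm(dp=[[0, 0, -0.5], [0, 0, -1], [0, 0, -1.5], [0, 0, -2], [0, 0, -2], [0, 0, -2], [0, 0, -1], [0, 0, 0], [0, 0, 0], [0, 0, 0]], yaw=[0, 0, 0, 0, 0, 0, 0, 0, 0, 0])

```text
time_s: 6.55
eef_pos: [0.4849, -0.0276, 0.1566]
orientation: [-0.001, 0.022, 1.0, 0.0]
wrist_force: [-0.8, 0.9, -2.6]
opening: 0.55
grasp_force: 52.3
```

```bash
python3 - <<'E'
from h import *
go(.49,.328,.15)
c=manip.read_camera("wrist"); im=c["image"].copy(); cv2.imwrite("pics/w2.png",im)
E
```

```text
t 6.55 tcp [ 0.4849 -0.0276  0.1566] zaxis [-0.001  0.    -1.   ] yaw 0 dp [ 1.09 35.55  0.66] F [-0.8  0.9 -2.6] open 0.55 grip 52.3
```

View pics/w2.png

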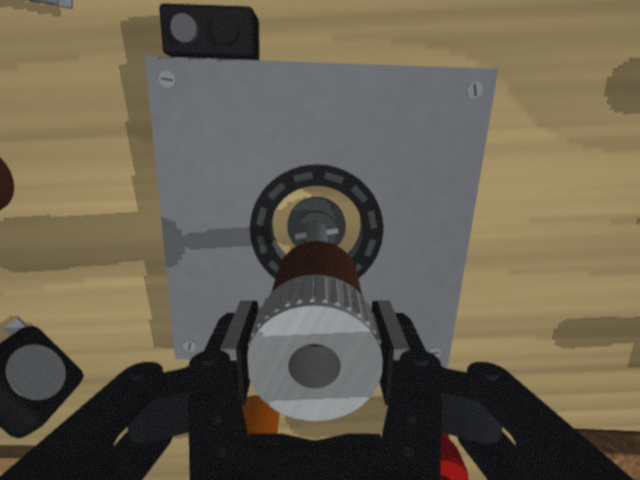

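The drum is off the spindle and held squarely, with its bore at (315,366). The pin is visible at about (318,228), running across. Going toward the rack and stopping short so the peg is in view.

jog_arm(dp=[[0, 2, 0], [0.1, 4, 0], [0.2, 4.5, 0], [0.2, 4.5, 0], [0.2, 4.5, 0], [0.2, 4.5, 0], [0.2, 3, 0], [0, 1, 0], [0, 0, 0], [0, 0, 0]], yaw=[0, 0, 0, 0, 0, 0, 0, 0, 0, 0])

```text
time_s: 7.85
eef_pos: [0.4868, 0.2515, 0.1571]
orientation: [-0.0, 0.023, 1.0, -0.0]
wrist_force: [0.4, 0.2, -2.0]
opening: 0.556
grasp_force: 52.4
```

```bash
python3 - <<'E'
from h import *
go(.49,.328,.15)
c=manip.read_camera("wrist"); im=c["image"].copy(); cv2.imwrite("pics/w3.png",im)
x,y=.490,.328
draw(c,im,1,0,circ(.006,.018,x,y),(0,255,0)); 
draw(c,im,1,0,[[x,y,.018],[x,y,.068]],(0,255,0))
d=np.array([.105*np.cos(-.039),.105*np.sin(-.039)])
for s,r in((1,.0155),(-1,.019)): draw(c,im,1,0,circ(r,.094,x+s*d[0],y+s*d[1]),(0,0,255))
p=manip.sense()["eef_pos"]
draw(c,im,1,0,circ(.024,p[2]+.032,p[0],p[1]),(255,0,0));draw(c,im,1,0,circ(.0093,p[2]+.032,p[0],p[1]),(255,0,0))
cv2.imwrite("pics/w3d.png",im)
E
```

```text
t 7.85 tcp [0.4868 0.2515 0.1571] zaxis [-0.001 -0.001 -1.   ] yaw 0 dp [0.03 7.66 0.7 ] F [ 0.4  0.2 -2. ] open 0.556 grip 52.4
```

View pics/w3d.png

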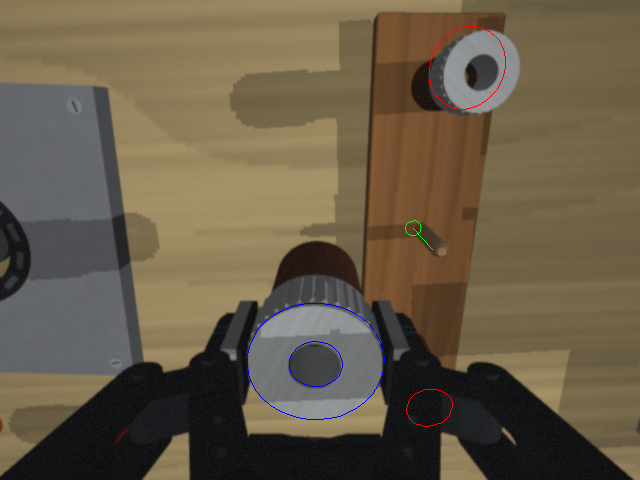

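The held drum's outline (blue) coincides with the TCP. The real peg tip is at (441,251), and the near rack drum's collar top is at (481,71), so both lie a few mm from the estimate. Recomputing.

```bash
python3 - <<'E'
from h import *
c=manip.read_camera("wrist")
im=cv2.imread("pics/w3.png")
for u,v,z in((441,251,.068),(481,71,.094)): print(ray(c,u,v,z).round(4))
t=cv2.imread("pics/side0.png")
a=cv2.resize(im[190:280,380:480],(500,450),interpolation=cv2.INTER_CUBIC)
b=cv2.resize(im[10:130,400:540],(300,257),interpolation=cv2.INTER_CUBIC)
o=np.zeros((450,800,3),np.uint8); o[:,:500]=a; o[:257,500:]=b; cv2.imwrite("pics/w3c.png",o)
s=manip.read_camera("side");  print(ray(s,308.5,381,.068).round(4))
for p in((.49,.328),(.490,.335)): print(proj(s,[*p,.068]),proj(s,[*p,.018]))
E
```

```text
[0.492  0.3341 0.068 ]
[0.3866 0.3395 0.094 ]
[0.4902 0.3334 0.068 ]
[309.20029488 378.42765202] [309.07963637 400.39763332]
[308.43315524 381.81282909] [308.33617353 403.83335449]
```

View pics/w3c.png

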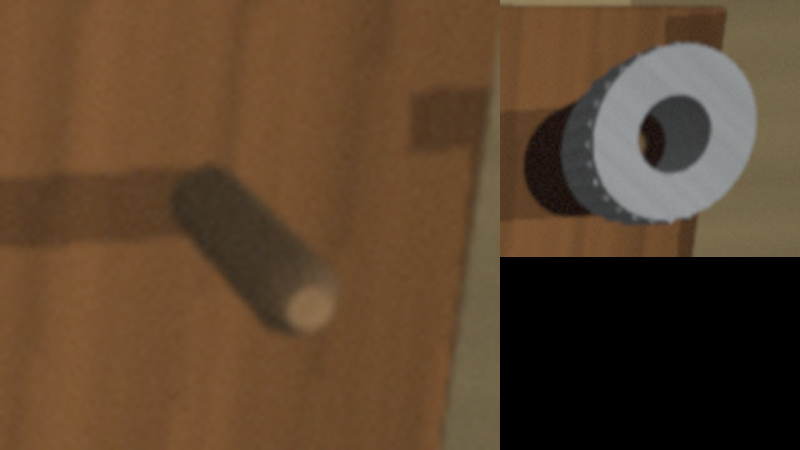

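jog_arm(dp=[[0, 2, 0], [-0.1, 3, 0], [0, 2.3, 0], [0, 1, 0], [0, 0, 0], [0, 0, 2], [0, 0, 1.5], [0, 0, 0.5], [0, 0, 0], [0, 0, 0]], yaw=[0, 0, 0, 0, 0, 0, 0, 0, 0, 0])

```text
time_s: 9.25
eef_pos: [0.4921, 0.3355, 0.1178]
orientation: [0.0, 0.022, 1.0, 0.0]
wrist_force: [0.4, 0.5, -2.5]
opening: 0.554
grasp_force: 52.4
```

```bash
python3 - <<'E'
from h import *
go(.4915,.334,.105)
c=manip.read_camera("wrist"); im=c["image"].copy()
s=manip.read_camera("side"); 
o=np.zeros((450,800,3),np.uint8); o[:,:400]=cv2.resize(im[210:435,220:420],(400,450)); o[:,400:]=cv2.resize(s["image"][270:450,230:390],(400,450),interpolation=2); cv2.imwrite("pics/w4.png",o)
E
```

```text
t 9.25 tcp [0.4921 0.3355 0.1178] zaxis [ 0.001  0.    -1.   ] yaw 0 dp [ 0.05 -0.16  1.28] F [ 0.4  0.5 -2.5] open 0.554 grip 52.4
```

View pics/w4.png

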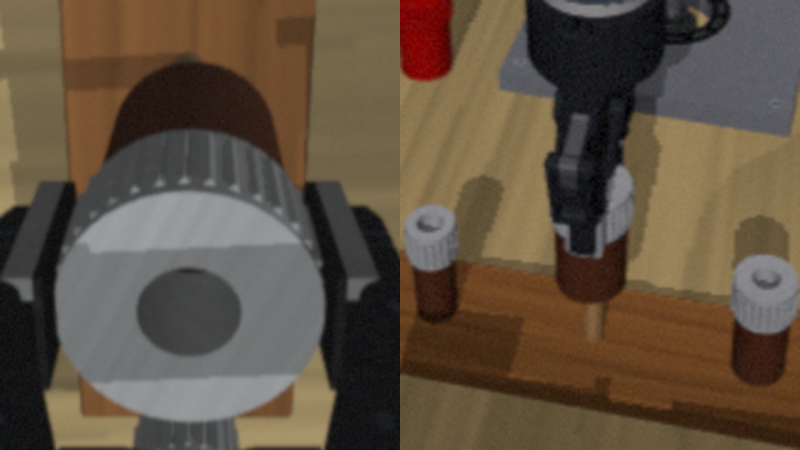

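The side view shows the drum straight over the peg, and the wrist view shows the peg's foot at the drum's centre line. Lowering onto it.

jog_arm(dp=[[0, -0.1, 0], [0, 0, 0.5], [0, 0, 0.5], [0, 0, 0.5], [0, 0, 0.5], [0, 0, 0.5], [0, 0, 0], [0, 0, 0], [0, 0, 0], [0, 0, 0]], yaw=[0, 0, 0, 0, 0, 0, 0, 0, 0, 0])

```text
time_s: 10.6
eef_pos: [0.4918, 0.3345, 0.0925]
orientation: [0.0, 0.022, 1.0, 0.0]
wrist_force: [-0.3, -0.1, -2.6]
opening: 0.554
grasp_force: 52.4
```

Free of contact, so the peg is inside the bore. Lowering to the board.

jog_arm(dp=[[0, 0, 0.7], [0, 0, 0.7], [0, 0, 0.7], [0, 0, 0.5], [0, 0, 0.2], [0, 0, 0.1], [0, 0, 0.1], [0, 0, 0], [0, 0, 0], [0, 0, 0]], yaw=[0, 0, 0, 0, 0, 0, 0, 0, 0, 0])

```text
time_s: 11.85
eef_pos: [0.4918, 0.3344, 0.0633]
orientation: [0.0, 0.022, 1.0, 0.0]
wrist_force: [-1.7, -2.0, 6.6]
opening: 0.557
grasp_force: 52.9
```

jog_arm(dp=[[0, 0, 0], [0, 0, 0], [0, 0, 0], [0, 0, 0], [0, 0, 0], [0, 0, -2], [0, 0, -4], [0, 0, -4], [0, 0, -3], [0, 0, 0]], yaw=[0, 0, 0, 0, 0, 0, 0, 0, 0, 0], jaw=0)

```text
time_s: 13.1
eef_pos: [0.493, 0.3353, 0.1948]
orientation: [0.002, 0.022, 1.0, 0.001]
wrist_force: [-0.5, -0.1, -0.1]
opening: 1.001
grasp_force: 0.0
```

```bash
python3 - <<'E'
from h import *
go(.42,-.29,.24)
c=manip.read_camera("wrist"); im=c["image"].copy()
s=manip.read_camera("side")
draw(c,im,1,0,circ(.024,.094,.4915,.334),(0,0,255));draw(c,im,1,0,circ(.022,.018,.4915,.334),(0,255,0))
o=np.zeros((450,800,3),np.uint8); o[:,:400]=cv2.resize(im[100:400,180:447],(400,450)); o[:,400:]=cv2.resize(s["image"][270:450,230:390],(400,450),interpolation=2); cv2.imwrite("pics/w5.png",o)
E
```

```text
t 13.1 tcp [0.493  0.3353 0.1948] zaxis [ 0.004  0.003 -1.   ] yaw 0 dp [  4.47 -62.78  -4.71] F [-0.5 -0.1 -0.1] open 1.001 grip 0.0
```

View pics/w5.png

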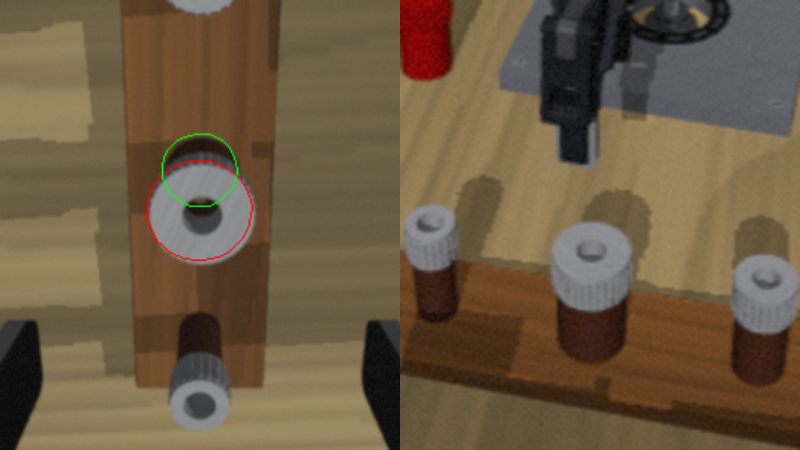

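The narrow drum stands on the middle peg, upright and flush, with its collar at (200,213) in the crop and outlines agreeing within about 2 mm. Now to the wide drum.

jog_arm(dp=[[0, 0, -2.5], [0.3, -3, 0], [0.4, -5.5, 0], [0.4, -5.5, 0], [0.4, -5.5, 0], [0.4, -5.5, 0], [0.4, -5.5, 0], [0.4, -5.5, 0], [0.4, -5.5, 0], [0.3, -5.5, 0]], yaw=[0, 0, 0, 0, 0, 0, 0, 0, 0, 0])

```text
time_s: 14.45
eef_pos: [0.4354, -0.1351, 0.216]
orientation: [-0.001, 0.022, 1.0, 0.0]
wrist_force: [0.2, -0.6, -0.2]
opening: 0.996
grasp_force: 0.0
```

jog_arm(dp=[[0.3, -5.5, 0], [0.3, -5.5, 0], [0, -3, 0], [0, -2, 0], [0, 0, 0], [0, 0, 0], [0, 0, 0], [0, 0, 0], [0, 0, 0], [0, 0, 0]], yaw=[0, 0, 0, 0, 0, 0, 0, 0, 0, 0])

```text
time_s: 15.7
eef_pos: [0.4235, -0.293, 0.2173]
orientation: [0.0, 0.022, 1.0, -0.0]
wrist_force: [0.4, 0.0, -0.1]
opening: 0.999
grasp_force: 0.0
```

```bash
python3 - <<'E'
from h import *
go(.435,-.295,.045)
print("j6",manip.sense()["joint_positions"].round(2))
c=manip.read_camera("wrist"); im=c["image"].copy(); cv2.imwrite("pics/w6.png",im)
g=cv2.medianBlur(cv2.cvtColor(im,6),5)
p=proj(c,[.435,-.295,.076]); print("pred",p)
# rim by best circle at z=.076, r=.03 : edge gradient along the projected outline
gx,gy=cv2.Sobel(g,5,1,0),cv2.Sobel(g,5,0,1); mag=np.hypot(gx,gy)
best=[]
for x in np.arange(.415,.456,.001):
  for y in np.arange(-.315,-.275,.001):
    v=0
    for r in(.030,.0093):
      q=np.array([proj(c,k) for k in circ(r,.076,x,y,48)]).round().astype(int)
      k=(q[:,0]>=0)&(q[:,0]<640)&(q[:,1]>=0)&(q[:,1]<480); v+=np.minimum(mag[q[k,1],q[k,0]],150).sum()
    best.append((v,x,y))
best.sort(reverse=True)
for b in best[:6]: print(np.round(b,4))
x,y=best[0][1:]
for r in(.030,.0093): draw(c,im,1,0,circ(r,.076,x,y),(0,0,255))
cv2.imwrite("pics/w6d.png",im)
E
```

```text
t 15.7 tcp [ 0.4235 -0.293   0.2173] zaxis [ 0. -0. -1.] yaw 0 dp [-1.15 -0.15 17.23] F [ 0.4  0.  -0.1] open 0.999 grip 0.0
j6 [-0.61  0.2   1.88 -0.    1.06 -2.13]
pred [313.10668272 240.88514216]
[ 1.07242148e+04  4.37000000e-01 -2.95000000e-01]
[ 1.01431016e+04  4.37000000e-01 -2.94000000e-01]
[ 9.7976836e+03  4.3600000e-01 -2.9500000e-01]
[ 9.078791e+03  4.360000e-01 -2.940000e-01]
[ 8.40579e+03  4.38000e-01 -2.95000e-01]
[ 8.1136875e+03  4.3700000e-01 -2.9600000e-01]
```

The fit at z=0.076 gives a single sharp peak at (0.437, -0.295), matching the top-view estimate. Descending and gripping.

jog_arm(dp=[[-1.4, -0.1, 0], [0, 0, 4], [0, 0, 4], [0, 0, 4], [0, 0, 3.3], [0, 0, 2], [0, 0, 0], [0, 0, 0], [0, 0, 0], [0, 0, 0]], yaw=[0, 0, 0, 0, 0, 0, 0, 0, 0, 0])

```text
time_s: 17.0
eef_pos: [0.4379, -0.2951, 0.0451]
orientation: [0.001, 0.022, 1.0, -0.0]
wrist_force: [0.3, 0.2, 0.7]
opening: 0.997
grasp_force: 0.0
```

jog_arm(dp=[[0, 0, 0], [0, 0, 0], [0, 0, 0], [0, 0, 0], [0, 0, 0], [0, 0, 0], [0, 0, 0], [0, 0, 0], [0, 0, 0], [0, 0, 0]], yaw=[0, 0, 0, 0, 0, 0, 0, 0, 0, 0], jaw=1, force=70)

```text
time_s: 18.25
eef_pos: [0.4377, -0.2948, 0.0451]
orientation: [0.0, 0.022, 1.0, -0.0]
wrist_force: [-2.2, 2.3, 10.3]
opening: 0.692
grasp_force: 73.7
```

jog_arm(dp=[[0, 0, -0.5], [0, 0, -1.5], [0, 0, -2], [0, 0, -3], [0, 0, -3], [0, 0, -1], [0, 0, -0.5], [0, 0, 0], [0, 0, 0], [0, 0, 0]], yaw=[0, 0, 0, 0, 0, 0, 0, 0, 0, 0])

```text
time_s: 19.5
eef_pos: [0.4371, -0.2945, 0.1585]
orientation: [-0.001, 0.022, 1.0, 0.0]
wrist_force: [-0.4, 0.6, -2.8]
opening: 0.694
grasp_force: 76.0
```

```bash
cat >> h.py <<'E'
def held(top=.032,r1=.030):
    c=manip.read_camera("wrist"); s=manip.sense(); p=s["eef_pos"]; g=cv2.medianBlur(cv2.cvtColor(c["image"],6),5)
    mag=np.hypot(cv2.Sobel(g,5,1,0),cv2.Sobel(g,5,0,1)); best=[]
    for h in np.arange(top-.004,top+.0041,.001):
     for x in np.arange(-.008,.0081,.001):
      for y in np.arange(-.004,.0041,.001):
        v=0
        for r in(r1,.0093):
          q=np.array([proj(c,k) for k in circ(r,p[2]+h,p[0]+x,p[1]+y,48)]).round().astype(int)
          k=(q[:,0]>=0)&(q[:,0]<640)&(q[:,1]>=0)&(q[:,1]<480); v+=np.minimum(mag[q[k,1],q[k,0]],150).sum()
        best.append((v,h,x,y))
    best.sort(reverse=True)
    for b in best[:5]: print("held top,dx,dy",np.round(b,4))
E
python3 - <<'E'
from h import *
held()
go(.485,-.0276,.155)
E
```

```text
held top,dx,dy [ 1.01392852e+04  3.10000000e-02 -1.00000000e-03  0.00000000e+00]
held top,dx,dy [9.7156543e+03 3.0000000e-02 0.0000000e+00 0.0000000e+00]
held top,dx,dy [ 8.344333e+03  3.200000e-02 -2.000000e-03  0.000000e+00]
held top,dx,dy [ 8.1819214e+03  3.3000000e-02 -2.0000000e-03  0.0000000e+00]
held top,dx,dy [ 8.0191768e+03  3.2000000e-02 -1.0000000e-03  0.0000000e+00]
t 19.55 tcp [ 0.4372 -0.2946  0.1587] zaxis [-0.001  0.001 -1.   ] yaw 0 dp [-3.58 26.89  0.38] F [ 0.1  0.  -2.8] open 0.691 grip 76.0
```

jog_arm(dp=[[-0.5, 2, 0], [-0.7, 4, 0], [-0.7, 4, 0], [-0.7, 4, 0], [-0.7, 3.5, 0], [-0.3, 1.5, 0], [0, 0.5, 0], [0, 0, 0], [0, 0, 0], [0, 0, 0]], yaw=[0, 0, 0, 0, 0, 0, 0, 0, 0, 0])

```text
time_s: 20.8
eef_pos: [0.482, -0.1023, 0.1593]
orientation: [-0.0, 0.023, 1.0, -0.0]
wrist_force: [1.0, 0.5, -3.2]
opening: 0.693
grasp_force: 76.3
```

```bash
python3 - <<'E'
from h import *
go(.485,-.0276,.155)
c=manip.read_camera("wrist"); im=c["image"].copy(); cv2.imwrite("pics/w7.png",im)
g=cv2.medianBlur(cv2.cvtColor(im,6),3); mag=np.hypot(cv2.Sobel(g,5,1,0),cv2.Sobel(g,5,0,1))
def fit(L):
  best=[]
  for x in np.arange(.477,.494,.0005):
   for y in np.arange(-.036,-.018,.0005):
    v=0
    for r,z in L:
      q=np.array([proj(c,k) for k in circ(r,z,x,y,64)]).round().astype(int)
      k=(q[:,0]>=0)&(q[:,0]<640)&(q[:,1]>=0)&(q[:,1]<480); v+=np.minimum(mag[q[k,1],q[k,0]],120).mean()
    best.append((v,x,y))
  best.sort(reverse=True); print(L,np.array(best[:4]).round(4).tolist())
fit([(.036,.020)]); fit([(.024,.006)]); fit([(.008,.080),(.006,.09)])
p=proj(c,[.485,-.0276,.098]); print(p)
im2=im.copy()
x,y=.485,-.0276
for r,z,k in((.036,.02,(255,0,0)),(.008,.08,(0,255,0))): draw(c,im2,1,0,circ(r,z,x,y),k)
u,v=int(p[0]),int(p[1]); a=slice(v-90,v+60),slice(max(u-75,0),max(u-75,0)+150)
o=np.hstack([cv2.resize(t[a],(400,400),interpolation=2) for t in(im,im2)]); cv2.imwrite("pics/w7d.png",o); print(u,v)
E
```

```text
t 20.8 tcp [ 0.482  -0.1023  0.1593] zaxis [-0. -0. -1.] yaw 0 dp [0.04 7.47 0.42] F [ 1.   0.5 -3.2] open 0.693 grip 76.3
[(0.036, 0.02)] [[89.7827, 0.487, -0.027], [87.9007, 0.487, -0.0275], [87.8969, 0.4865, -0.027], [87.3433, 0.4865, -0.0275]]
[(0.024, 0.006)] [[101.3264, 0.486, -0.0275], [100.9524, 0.4865, -0.0275], [99.2925, 0.4865, -0.027], [97.9422, 0.4855, -0.028]]
[(0.008, 0.08), (0.006, 0.09)] [[146.0286, 0.4905, -0.0215], [145.3459, 0.4915, -0.023], [144.3605, 0.4915, -0.0225], [144.07, 0.49, -0.0215]]
[442.61898923 264.15554608]
442 264
```

View pics/w7d.png

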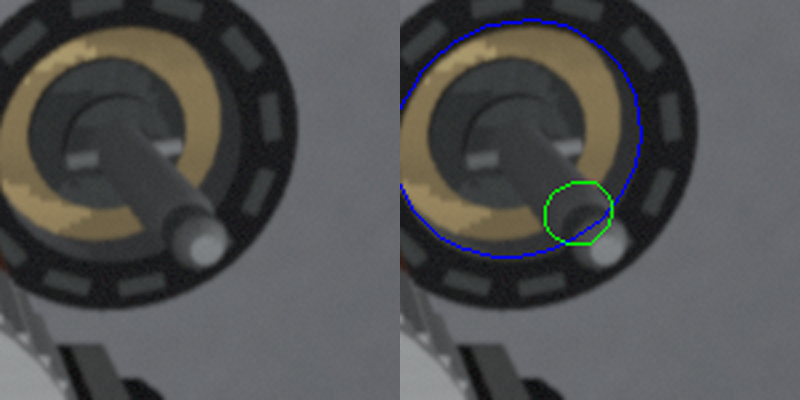

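Crop: the bare spindle has its tip at about (445,268) in the full frame, with the drive pin across the shaft above the flange. Combined with the flange and throat fits this gives the axis at (0.4865, -0.027). Moving over it and lowering.

jog_arm(dp=[[0, 2, 0], [-0.2, 3, 0], [0, 2, 0], [0, 0.5, 0], [0, 0, 0], [0, 0, 0], [0, 0, 1], [0, 0, 1], [0, 0, 0.5], [0, 0, 0]], yaw=[0, 0, 0, 0, 0, 0, 0, 0, 0, 0])

```text
time_s: 22.1
eef_pos: [0.4871, -0.0268, 0.1336]
orientation: [-0.001, 0.022, 1.0, 0.0]
wrist_force: [0.4, 0.4, -3.0]
opening: 0.694
grasp_force: 76.5
```

```bash
python3 - <<'E'
from h import *
go(.487,-.027,.11)
held()
E
```

```text
t 22.1 tcp [ 0.4871 -0.0268  0.1336] zaxis [-0.001  0.    -1.   ] yaw 0 dp [ 0.   -0.02  2.36] F [ 0.4  0.4 -3. ] open 0.694 grip 76.5
held top,dx,dy [ 1.04099375e+04  3.10000000e-02 -1.00000000e-03  0.00000000e+00]
held top,dx,dy [ 9.7374004e+03  3.2000000e-02 -2.0000000e-03  0.0000000e+00]
held top,dx,dy [9.4256455e+03 2.9000000e-02 0.0000000e+00 0.0000000e+00]
held top,dx,dy [ 8.9598496e+03  3.0000000e-02 -1.0000000e-03  0.0000000e+00]
held top,dx,dy [ 8.5381357e+03  3.3000000e-02 -3.0000000e-03  0.0000000e+00]
```

Underside at 88 mm, tip inside the bore with no contact. Continuing slowly past the 80 mm shoulder.

jog_arm(dp=[[0, 0, 0.4], [0, 0, 0.4], [0, 0, 0.3], [0, 0, 0.3], [0, 0, 0.2], [0, 0, 0], [0, 0, 0], [0, 0, 0], [0, 0, 0], [0, 0, 0]], yaw=[0, 0, 0, 0, 0, 0, 0, 0, 0, 0])

```text
time_s: 23.4
eef_pos: [0.4875, -0.0267, 0.1183]
orientation: [0.0, 0.022, 1.0, -0.0]
wrist_force: [1.1, 0.8, -3.3]
opening: 0.69
grasp_force: 76.5
```

jog_arm(dp=[[0, 0, 0.5], [0, 0, 0.8], [0, 0, 0.8], [0, 0, 0.8], [0, 0, 0.8], [0, 0, 0.7], [0, 0, 0.4], [0, 0, 0], [0, 0, 0], [0, 0, 0]], yaw=[0, 0, 0, 0, 0, 0, 0, 0, 0, 0])

```text
time_s: 24.65
eef_pos: [0.4877, -0.0268, 0.0706]
orientation: [0.0, 0.022, 1.0, -0.0]
wrist_force: [0.1, 0.6, -3.8]
opening: 0.694
grasp_force: 76.5
```

jog_arm(dp=[[0, 0, 0.2], [0, 0, 0.2], [0, 0, 0.1], [0, 0, 0.1], [0, 0, 0.1], [0, 0, 0], [0, 0, 0], [0, 0, 0], [0, 0, 0], [0, 0, 0]], yaw=[0, 0, 0, 0, 0, 0, 0, 0, 0, 0])

```text
time_s: 25.9
eef_pos: [0.4883, -0.0268, 0.0649]
orientation: [0.001, 0.022, 1.0, -0.0]
wrist_force: [-5.6, 0.1, 21.0]
opening: 0.698
grasp_force: 79.1
```

Resting on the pin (TCP 0.065). Easing the push and starting the search turn.

jog_arm(dp=[[0.1, 0, -0.06], [0, 0, 0], [0, 0, 0], [0, 0, 0], [0, 0, 0], [0, 0, 0], [0, 0, 0], [0, 0, 0], [0, 0, 0], [0, 0, 0]], yaw=[0, 0.05, 0.05, 0.05, 0.05, 0.05, 0, 0, 0, 0])

```text
time_s: 27.15
eef_pos: [0.4887, -0.0268, 0.0652]
orientation: [0.002, 0.147, 0.989, 0.0]
wrist_force: [0.4, 0.4, 10.2]
opening: 0.692
grasp_force: 77.8
```

jog_arm(dp=[[0, 0, 0], [0, 0, 0], [0, 0, 0], [0, 0, 0], [0, 0, 0], [0, 0, 0], [0, 0, 0], [0, 0, 0], [0, 0, 0], [0, 0, 0]], yaw=[0.05, 0.05, 0.05, 0.05, 0.05, 0, 0, 0, 0, 0])

```text
time_s: 28.4
eef_pos: [0.4886, -0.0269, 0.0652]
orientation: [0.002, 0.269, 0.963, 0.0]
wrist_force: [0.5, -0.6, 9.6]
opening: 0.692
grasp_force: 77.8
```

jog_arm(dp=[[0, 0, 0], [0, 0, 0], [0, 0, 0], [0, 0, 0], [0, 0, 0], [0, 0, 0], [0, 0, 0], [0, 0, 0], [0, 0, 0], [0, 0, 0]], yaw=[0.05, 0.05, 0.05, 0.05, 0.05, 0, 0, 0, 0, 0])

```text
time_s: 29.65
eef_pos: [0.4885, -0.0269, 0.065]
orientation: [0.002, 0.387, 0.922, 0.001]
wrist_force: [1.1, -0.5, 5.4]
opening: 0.689
grasp_force: 77.4
```

The force is dropping, so I'll probe downward a little.

jog_arm(dp=[[0, 0, 0.05], [0, 0, 0], [0, 0, 0], [0, 0, 0], [0, 0, 0], [0, 0, 0], [0, 0, 0], [0, 0, 0], [0, 0, 0], [0, 0, 0]], yaw=[0, 0.05, 0.05, 0.05, 0.05, 0.05, 0, 0, 0, 0])

```text
time_s: 30.9
eef_pos: [0.4865, -0.0267, 0.0634]
orientation: [0.0, 0.499, 0.867, 0.0]
wrist_force: [0.6, 0.3, -3.5]
opening: 0.696
grasp_force: 76.5
```

It dropped in with no force and z below riding level, so it is keyed. Pushing down.

jog_arm(dp=[[0, 0, 0.1], [0, 0, 0.1], [0, 0, 0.1], [0, 0, 0.1], [0, 0, 0.1], [0, 0, 0.1], [0, 0, 0], [0, 0, 0], [0, 0, 0], [0, 0, 0]], yaw=[0, 0, 0, 0, 0, 0, 0, 0, 0, 0])

```text
time_s: 32.15
eef_pos: [0.4866, -0.0267, 0.0575]
orientation: [0.0, 0.499, 0.867, 0.0]
wrist_force: [-0.8, -0.1, 2.8]
opening: 0.694
grasp_force: 77.0
```

On the spring at 13 mm. Down to home.

jog_arm(dp=[[0, 0, 0.1], [0, 0, 0.1], [0, 0, 0.1], [0, 0, 0.1], [0, 0, 0.1], [0, 0, 0.1], [0, 0, 0.1], [0, 0, 0.1], [0, 0, 0], [0, 0, 0]], yaw=[0, 0, 0, 0, 0, 0, 0, 0, 0, 0], force=80)

```text
time_s: 33.4
eef_pos: [0.4867, -0.0267, 0.0511]
orientation: [0.0, 0.499, 0.867, 0.0]
wrist_force: [-7.6, -0.6, 31.8]
opening: 0.69
grasp_force: 88.4
```

jog_arm(dp=[[0, 0, -0.03], [0, 0, 0], [0, 0, 0], [0, 0, 0], [0, 0, 0], [0, 0, 0], [0, 0, 0], [0, 0, 0], [0, 0, 0], [0, 0, 0]], yaw=[0, 0, 0, 0, 0, 0, 0, 0, 0, 0])

```text
time_s: 34.65
eef_pos: [0.4867, -0.0267, 0.0511]
orientation: [0.0, 0.499, 0.867, 0.0]
wrist_force: [-4.9, 0.6, 27.9]
opening: 0.692
grasp_force: 87.5
```

```bash
python3 - <<'E'
from h import *
go(.4866,-.027,.051); held(); print(np.abs(manip.sense()["qd"]).max())
E
```

```text
t 34.65 tcp [ 0.4867 -0.0267  0.0511] zaxis [ 0. -0. -1.] yaw 0 dp [-0.02 -0.03  0.01] F [-4.9  0.6 27.9] open 0.692 grip 87.5
held top,dx,dy [ 1.08608457e+04  3.20000000e-02 -1.00000000e-03  0.00000000e+00]
held top,dx,dy [ 9.9082646e+03  3.0000000e-02  0.0000000e+00 -1.0000000e-03]
held top,dx,dy [ 9.0964697e+03  3.1000000e-02 -1.0000000e-03 -1.0000000e-03]
held top,dx,dy [ 8.7949824e+03  2.9000000e-02  0.0000000e+00 -2.0000000e-03]
held top,dx,dy [ 8.5894062e+03  3.1000000e-02 -1.0000000e-03  0.0000000e+00]
0.0010436958056568042
```

The underside is at about 6 mm, the drum hasn't slipped in the grip, the arm is still, and it is seated hard on the flange. Handing in.

```bash
python3 -c "
from cell import manip
print(manip.sign_off())"
```

```text
the job is handed in; nothing more can be done
None
```

The job is handed in at 34.7 s: the narrow drum stands let go on the middle peg, and the wide drum is keyed and held pressed home on the spindle, its underside at about 6 mm by the arm's readings; the judge returned no verdict.

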